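# Point out the parcel for inspection and log it

### The job

Flag the parcel with the blue sticker for inspection: point down at it with the fingertips two or three centimetres above the middle of the blue sticker, without contact, and stay there for two seconds so that the desk camera marks it. Then press the green button on the control box fully down and let it go. Do not touch any parcel, the tape roll or the mug, do not bring the fingertips down over the other parcels' stickers, and do not press the red button.

Things in the scene. Friction and masses are not known exactly. Their poses are not given: they have to be found in the camera images.
- sticker_blue (a point): Middle of the flat square blue sticker (50 x 50 mm) on top of its parcel, at the height of the parcel's top face; z up.
- sticker_yellow (a point): Middle of the flat square yellow sticker (50 x 50 mm) on top of its parcel, at the height of the parcel's top face; z up.
- sticker_red (a point): Middle of the flat square red sticker (50 x 50 mm) on top of its parcel, at the height of the parcel's top face; z up.
- parcel_blue: Closed brown cardboard parcel with a blue sticker on top, 150 x 100 x 60 mm (x, y, z of its own frame), loose on the desk. Origin at the centre of its underside, z up. The sticker's middle lies at (35, 18, 61) mm in this frame.
- parcel_yellow: Closed brown cardboard parcel with a yellow sticker on top, 130 x 100 x 85 mm (x, y, z of its own frame), loose on the desk. Origin at the centre of its underside, z up. The sticker's middle lies at (-30, 18, 86) mm in this frame.
- parcel_red: Closed brown cardboard parcel with a red sticker on top, 150 x 100 x 45 mm (x, y, z of its own frame), loose on the desk. Origin at the centre of its underside, z up. The sticker's middle lies at (-35, 18, 46) mm in this frame.
- console: Grey control box with a metal top plate, fixed to the desk, 100 x 160 x 40 mm (x, y, z), carrying the two buttons 80 mm apart along its y: green at +y, red at -y. Origin at the centre of its underside. It may stand at any place in the row with the parcels.
- green_btn_top (a point): Centre of the top face of the green round push button (36 mm across) in its black housing on the control box. Press straight down; 5 N moves it the full 6 mm; it springs back.
- red_btn_top (a point): Centre of the top face of the red round push button, of the same make; not to be pressed.
- green_btn (a joint): Travel of the green button in m: 0 up, 0.006 fully down.
- red_btn (a joint): Travel of the red button in m: 0 up, 0.006 fully down.
- tape_roll: Roll of brown parcel tape lying flat, 100 mm across, 48 mm high, 76 mm hole; loose, beyond the parcels. Origin at the centre of its underside.
- mug: White mug, 80 mm across, 90 mm high, handle at its +y; loose, beyond the parcels. Origin at the centre of its underside.
Things that resemble listed ones, but are neither listed nor needed, are in the scene too. What is shaped like the parcel_red but turquoise is not meant.

How it is judged:
By the outcome, as a careful person would: the job done as asked, in the order asked, and still so for the second after the job is handed in, with the robot touching nothing.
It also fails if it takes over 46 s, if anything falls off the work surface, if the arm or the gripper's body presses on something with over 40 N, if the wrist force passes 120 N, or if a joint passes its speed limit or range.

### The arm

A 6-joint arm with a two-finger parallel gripper is mounted at the origin on the work surface. World frame = base frame: x ahead of the robot, y to its left, z up, the work surface at z = 0. Lengths are in m, angles in rad, forces in N, time in s.
With the tool pointing down it reaches from about 0.3 to 0.775 m from the base axis. Payload 14.6 kg.
Tool frame: the origin (TCP) lies at the centre of the arm's flange, where the gripper is bolted on; the fingertips stand 173 mm ahead of it and the grasp point (between the pads) lies 155 mm ahead of it (tip_reach is the distance from the TCP to the fingertips, in m); x points along the fingers, z is the direction in which the jaws open and shut, and the axes are right-handed (so a half turn about x gives the same grasp; the last joint's range is limited). The gripper opens to 85 mm and grips with 20 to 120 N. Pads are 22 mm wide; open, the fingers measure 114 mm over their backs; the gripper's body (76 mm by 85 mm) begins 54 mm behind the grasp point. The pads swing forward as they close: fully open they stand 13 mm farther back than shut.
Start: joints at [1.187, 0.3, 1.521, -0, 1.321, -0.067], TCP at [0.171, 0.523, 0.405] pointing down, gripper open.
Joint ranges: [-3.03, 3.03], [-0.79, 2.21], [0.23, 2.52], [-1.04, 4.18], [0, 3.07], [-2.55, 2.55]. Speed limits (rad/s): [2.22, 2.22, 2.57, 3.14, 3.14, 3.14].

### API

Orientations are given as [roll, pitch, yaw] about the fixed x, y, z axes, in that order (R = Rz(yaw) Ry(pitch) Rx(roll)).
In Python, from workcell import observe, get_image, job_done, tip_reach gives the robot as it stands.
- The arm moves only by the shell command python3 -m handwheel 'ROWS' [FORCE]. ROWS is JSON, a list of rows, each an object with "jaw": the finger opening in cm, from 0 to 8.54; "xyz": the shift along the tool's x, y, z in cm, a list of three; "rotation": the turn, a rotation vector about the tool's x, y, z in degrees, a list of three. A call has exactly 5 rows; each row is the pose to reach, as a shift and turn from the pose commanded when the call began, along the tool's axes at that moment; what a row does not reach only later rows make up. A row lasts 1/10 s, in which the tool goes at most 50 mm and 8.59 degrees, less where a joint would pass 70% of its speed; a pose out of reach is approached as far as the arm can. A call with a gripper value outside its range is refused whole. The fingers move at their own pace and stop on an object; FORCE is the grip in N (left out, the last holds). Time passes only in rows, so rows that repeat a pose let the fingers close, or fill a call up. It gives the time, the measured TCP pose, the force and the opening at its end, in the units of the state.
- observe(): the state, without advancing time (a new reading comes with each control period).
- get_image(name): name is "side" or "top"; returns a dict with "frame" (420x560x3 uint8, red, green, blue), "intrinsics" (3x3 intrinsics, pixels), "rvec" (rotation vector, rad) and "tvec" (3), from world to camera coordinates, as OpenCV has them. Camera axes: x right, y down, z forward; pixel columns grow to the right and rows downward; lengths in m; the calibration is good to about 2 mm. A picture is of the moment at which its call begins. There is no depth.
- job_done(): hands the job in, once; it reports no verdict.
The state is a dict: "time_s": time; "joints": joint angles; "qvel": joint speeds; "joint_efforts": joint torques, N m; "tool_pos": TCP position; "eef_rot": TCP orientation; "force": force on the tool from outside, world axes, zero at the start; "moment": the same for the moment, N m; "grip_width": finger opening in m.
Only numpy, scipy, OpenCV 4.12 (cv2) and the standard library are available. Lean on these libraries where they do the work, as an engineer would, in place of code of your own. Each camera call takes 0.05 s, during which the arm holds its last target. There are 200 camera calls.

## Working session

There is one attempt and no reset: what is moved stays moved. The work goes in short steps, Python scripts to look and compute and a shell command to move; the robot and the scene stay as the last step left them, time stands still between calls to the robot, and variables do not carry over. Pictures are saved under pics/ and viewed, about 8 in all and at most 12, crops included, and the job is handed in when it is done.

```bash
mkdir -p pics; ls
cat > h.py <<'E'
import numpy as np,cv2
from workcell import observe,get_image
def grab(name,tag=None):
    d=get_image(name); f=np.ascontiguousarray(d['frame'][:,:,::-1])
    if tag: cv2.imwrite(f'pics/{tag}.png',f)
    R=cv2.Rodrigues(np.array(d['rvec'],float))[0]; return f,np.array(d['intrinsics'],float),R,np.array(d['tvec'],float).ravel()
def ray(K,R,t,u,v,z):
    c=-R.T@t; r=R.T@np.linalg.inv(K)@np.array([u,v,1.]); return c+r*(z-c[2])/r[2]
def proj(K,R,t,p): q=K@(R@np.array(p)+t); return q[:2]/q[2]
E
python3 - <<'E'
from h import *
for n in('top','side'):
    f,K,R,t=grab(n,n+'0'); print(n,K.diagonal(),-R.T@t,R[2])
s=observe();print({k:np.round(v,3).tolist() for k,v in s.items()})
a=cv2.imread('pics/top0.png');b=cv2.imread('pics/side0.png')
E
```

```text
pics
top [389.06210554 389.06210554   1.        ] [0.45719479 0.05878741 1.1910574 ] [ 0.12972723 -0.01375668 -0.99145428]
side [535.32901054 535.32901054   1.        ] [-5.46761260e-04 -6.89242576e-01  1.19508366e+00] [ 0.42199656  0.50246621 -0.75461687]
{'time_s': 0.1, 'joints': [1.187, 0.3, 1.522, 0.0, 1.321, -0.067], 'qvel': [0.001, -0.001, -0.0, 0.002, 0.001, -0.0], 'joint_efforts': [0.001, -54.437, -36.238, -0.0, 0.003, -0.0], 'tool_pos': [0.171, 0.523, 0.404], 'eef_rot': [3.074, 1.57, -1.955], 'force': [1.159, -0.047, -0.793], 'moment': [-0.065, -0.01, 0.023], 'grip_width': 0.085}
```

View pics/top0.png

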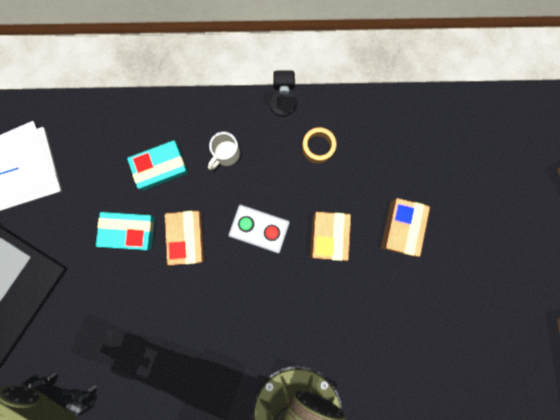

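View pics/side0.png

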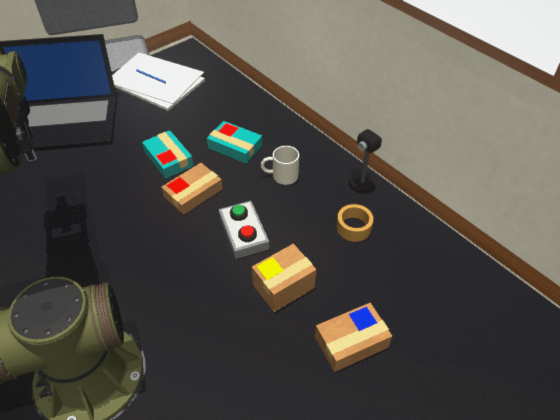

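The top view shows one blue sticker at (404,214), on the rightmost brown parcel. The yellow sticker is at (324,245), and the red one on a brown parcel at (177,250). There are two turquoise decoys with red stickers at (143,162) and (134,238). The green button is at (246,224) and the red button at (272,233). The side view agrees: blue at (363,318), green at (239,211).

Things that could be taken for the blue sticker: the laptop screen at side (55,70) and the pen at top (8,171), neither on a parcel. For the green button: only the red button and the turquoise parcels. I choose blue (404,214) and green (246,224).

```bash
cat >> h.py <<'E'
def blob(f,lo,hi,near,rad=25):
    m=cv2.inRange(cv2.cvtColor(f,cv2.COLOR_BGR2HSV),lo,hi)
    w=np.zeros_like(m);cv2.circle(w,near,rad,255,-1);m&=w
    n,l,s,c=cv2.connectedComponentsWithStats(m);i=1+np.argmax(s[1:,4]);return c[i],s[i,4],cv2.minAreaRect(np.argwhere(l==i)[:,::-1].astype(np.float32))
def tri(A,B,a,b):
    P=[x[1]@np.c_[x[2],x[3]] for x in(A,B)]
    X=cv2.triangulatePoints(P[0],P[1],np.array(a,float),np.array(b,float)).ravel();return X[:3]/X[3]
E
python3 - <<'E'
from h import *
T=grab('top');S=grab('side')
for n,lo,hi,a,b,z in [('blue',(110,150,80),(130,255,255),(404,214),(363,318),.061),('green',(50,100,40),(80,255,255),(246,224),(239,211),.055),('red',(0,150,60),(8,255,255),(272,233),(247,233),.055),('yellow',(24,180,100),(34,255,255),(324,245),(270,268),.086)]:
    A=blob(T[0],lo,hi,a);B=blob(S[0],lo,hi,b)
    print(n,A,B[:2],np.round(tri(T,S,A[0],B[0]),4),np.round(ray(*T[1:],*A[0],z),4),np.round(ray(*S[1:],*B[0],z),4))
c=np.hstack([cv2.resize(T[0][190:270,360:460],None,fx=4,fy=4),cv2.resize(T[0][190:270,215:315],None,fx=4,fy=4)]);cv2.imwrite('pics/crop1.png',c)
s=observe()
from scipy.spatial.transform import Rotation as Ro
print(np.round(Ro.from_euler('xyz',s['eef_rot']).as_matrix(),3))
E
```

```text
blue (array([404.13274336, 213.72566372]), np.int32(226), ((404.11175537109375, 213.74703979492188), (15.293599128723145, 14.85973834991455), 12.528807640075684)) (array([362.45380435, 318.1548913 ]), np.int32(368)) [ 0.565  -0.3285  0.0599] [ 0.5626 -0.3266  0.061 ] [ 0.5657 -0.3294  0.061 ]
green (array([245.2962963 , 223.26666667]), np.int32(135), ((245.0, 223.0), (12.0, 12.0), 90.0)) (array([238.12931034, 210.04310345]), np.int32(116)) [0.5476 0.1376 0.0548] [0.5457 0.1388 0.055 ] [0.5485 0.1369 0.055 ]
red (array([271.38095238, 232.0952381 ]), np.int32(126), ((271.5, 232.0), (12.0, 11.0), 90.0)) (array([246.99230769, 231.22307692]), np.int32(130)) [0.5202 0.062  0.054 ] [0.5182 0.0632 0.055 ] [0.5208 0.0607 0.055 ]Traceback (most recent call last):
  File "<stdin>", line 4, in <module>
  File "h.py", line 13, in blob
    n,l,s,c=cv2.connectedComponentsWithStats(m);i=1+np.argmax(s[1:,4]);return c[i],s[i,4],cv2.minAreaRect(np.argwhere(l==i)[:,::-1].astype(np.float32))
                                                    ~~~~~~~~~^^^^^^^^^
    return _wrapfunc(a, 'argmax', axis=axis, out=out, **kwds)
    return bound(*args, **kwds)
ValueError: attempt to get argmax of an empty sequence
```

Run:
```python
from h import *
from workcell import tip_reach
T=grab('top')
c=np.hstack([cv2.resize(T[0][190:270,360:460],None,fx=4,fy=4),cv2.resize(T[0][190:270,215:315],None,fx=4,fy=4)]);cv2.imwrite('pics/crop1.png',c)
s=observe()
from scipy.spatial.transform import Rotation as Ro
M=Ro.from_euler('xyz',s['eef_rot']).as_matrix()
tr=tip_reach() if callable(tip_reach) else tip_reach
print(np.round(M,3),tr)
for p in ([.564,-.328,.23+tr],[.564,-.328,.087+tr]): print(np.round(M.T@(np.array(p)-s['tool_pos'])*100,1))
```

```text
[[-0.    -0.95   0.312]
 [-0.     0.312  0.95 ]
 [-1.     0.    -0.001]] 0.1734
[  0.1 -63.8 -68.6]
[ 14.4 -63.8 -68.6]
```

View pics/crop1.png

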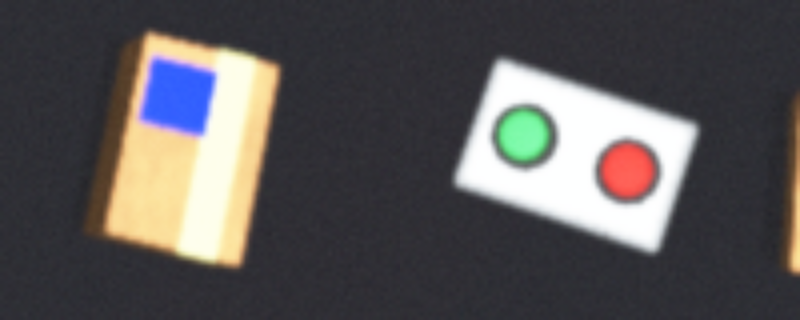

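The close crop confirms the choices: a blue sticker on a brown parcel (left), and the green button at the console's left end with red on the right. I'll shut the jaws and set out.

```bash
python3 -m handwheel '[{"jaw":0,"xyz":[0,-2,-2.2],"rotation":[0,0,0]},{"jaw":0,"xyz":[0,-5,-5.4],"rotation":[0,0,0]},{"jaw":0,"xyz":[0,-8,-8.6],"rotation":[0,0,0]},{"jaw":0,"xyz":[0,-11,-11.8],"rotation":[0,0,0]},{"jaw":0,"xyz":[0,-14,-15],"rotation":[0,0,0]}]'
python3 -m handwheel '[{"jaw":0,"xyz":[0,-3,-3.2],"rotation":[0,0,0]},{"jaw":0,"xyz":[0,-6,-6.4],"rotation":[0,0,0]},{"jaw":0,"xyz":[0,-9,-9.6],"rotation":[0,0,0]},{"jaw":0,"xyz":[0,-12,-12.8],"rotation":[0,0,0]},{"jaw":0,"xyz":[0,-15,-16],"rotation":[0,0,0]}]'
```

```text
time_s: 0.75
tool_pos: [0.2579, 0.3348, 0.4046]
eef_rot: [-0.91, 1.571, 0.345]
force: [1.0, -0.0, 0.4]
grip_width: 0.0124
time_s: 1.25
tool_pos: [0.3506, 0.136, 0.4049]
eef_rot: [-1.011, 1.57, 0.243]
force: [0.3, 0.1, -0.6]
grip_width: 0.0
```

```bash
python3 -m handwheel '[{"jaw":0,"xyz":[0,-3,-3.2],"rotation":[0,0,0]},{"jaw":0,"xyz":[0,-6,-6.4],"rotation":[0,0,0]},{"jaw":0,"xyz":[0,-9,-9.6],"rotation":[0,0,0]},{"jaw":0,"xyz":[0,-12,-12.9],"rotation":[0,0,0]},{"jaw":0,"xyz":[0,-15,-16.2],"rotation":[0,0,0]}]'
python3 -m handwheel '[{"jaw":0,"xyz":[0,-3,-3.2],"rotation":[0,0,0]},{"jaw":0,"xyz":[0,-6,-6.5],"rotation":[0,0,0]},{"jaw":0,"xyz":[0,-9,-9.7],"rotation":[0,0,0]},{"jaw":0,"xyz":[0,-12,-13],"rotation":[0,0,0]},{"jaw":0,"xyz":[0,-15,-16.2],"rotation":[0,0,0]}]'
python3 -m handwheel '[{"jaw":0,"xyz":[0,-2.4,-2.6],"rotation":[0,0,0]},{"jaw":0,"xyz":[0,-4.8,-5.2],"rotation":[0,0,0]},{"jaw":0,"xyz":[0,-4.8,-5.2],"rotation":[0,0,0]},{"jaw":0,"xyz":[0,-4.8,-5.2],"rotation":[0,0,0]},{"jaw":0,"xyz":[0,-4.8,-5.2],"rotation":[0,0,0]}]'
python3 - <<'E'
from h import *
from scipy.spatial.transform import Rotation as Ro
S=grab('side','s2');T=grab('top','t2');s=observe()
M=Ro.from_euler('xyz',s['eef_rot']).as_matrix();tip=s['tool_pos']+M[:,0]*.1734
print(np.round(tip,4),np.round(M,3),s['time_s'],s['joints'])
print(proj(*S[1:],tip),proj(*T[1:],tip))
c=np.hstack([cv2.resize(S[0][200:400,260:460],None,fx=2,fy=2),cv2.resize(T[0][120:320,300:500],None,fx=2,fy=2)]);cv2.imwrite('pics/c2.png',c)
E
```

```text
time_s: 1.75
tool_pos: [0.4427, -0.0649, 0.4048]
eef_rot: [-1.407, 1.57, -0.154]
force: [0.6, 1.1, 0.1]
grip_width: 0.0002
time_s: 2.25
tool_pos: [0.5349, -0.2655, 0.4045]
eef_rot: [1.281, 1.571, 2.535]
force: [0.6, -0.3, 1.5]
grip_width: -0.0001
time_s: 2.75
tool_pos: [0.5638, -0.3272, 0.4048]
eef_rot: [0.84, 1.571, 2.095]
force: [-0.9, 0.1, 0.5]
grip_width: 0.0002
[ 0.5639 -0.3271  0.2318] [[ 0.    -0.951  0.311]
 [-0.     0.311  0.951]
 [-1.    -0.    -0.   ]] 2.85 [-5.81861680e-01  5.31772067e-01  1.19570023e+00  8.31869755e-05
  1.41363621e+00 -1.83680069e+00]
[370.57069863 277.93532686] [427.10890568 206.32260728]
```

View pics/c2.png

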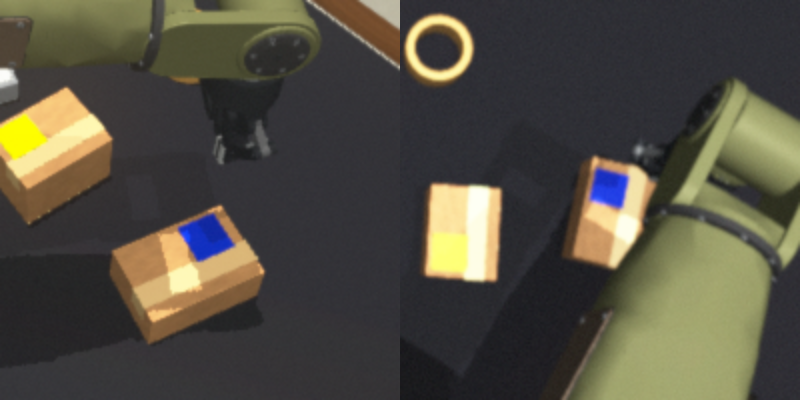

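The side crop shows the fingertips near crop (242,155), but the state predicts about (221,156). I'll zoom in on the tips before going down.

Run:
```python
from h import *
S=cv2.imread('pics/s2.png');T=cv2.imread('pics/t2.png')
def z(f,x,y,p):
    c=cv2.resize(f[y:y+80,x:x+80],None,fx=5,fy=5,interpolation=cv2.INTER_CUBIC);c=cv2.convertScaleAbs(c,alpha=1.8,beta=20)
    cv2.drawMarker(c,(int((p[0]-x+.5)*5),int((p[1]-y+.5)*5)),(0,0,255),0,20,2);return c
cv2.imwrite('pics/c3.png',np.hstack([z(S,345,235,(370.6,277.9)),z(T,385,165,(427.1,206.3))]))
```

```text
(no output)
```

View pics/c3.png

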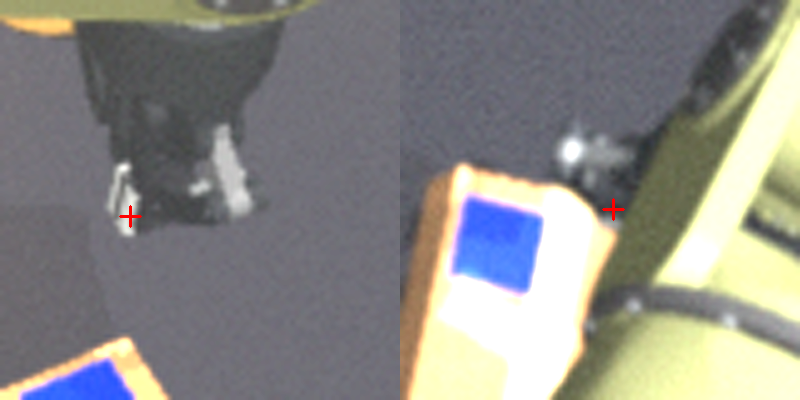

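Run:
```python
from h import *
from scipy.spatial.transform import Rotation as Ro
s=observe();M=Ro.from_euler('xyz',s['eef_rot']).as_matrix();p0=np.array(s['tool_pos'])
out=[]
for n,x,y in(('side',320,180),('top',380,120)):
    f,K,R,t=grab(n); print(n,'base',proj(K,R,t,[0,0,0]))
    c=cv2.convertScaleAbs(cv2.resize(f[y:y+130,x:x+100],None,fx=4,fy=4,interpolation=cv2.INTER_CUBIC),alpha=1.8,beta=20)
    for d,col in((0,(0,255,255)),(.09,(255,255,0)),(.155,(0,255,0)),(.1734,(0,0,255))):
        for e in(-.02,0,.02):
            q=proj(K,R,t,p0+M[:,0]*d+M[:,2]*e); cv2.circle(c,tuple(int(v) for v in((q-[x,y]+.5)*4)),3,col,-1)
    # desk shadow reference: parcel corners / gripper centreline
    out.append(c)
cv2.imwrite('pics/c4.png',np.hstack(out))
```

```text
side base [ 87.72439778 374.02611427]
top base [297.2455011  412.45624104]
```

View pics/c4.png

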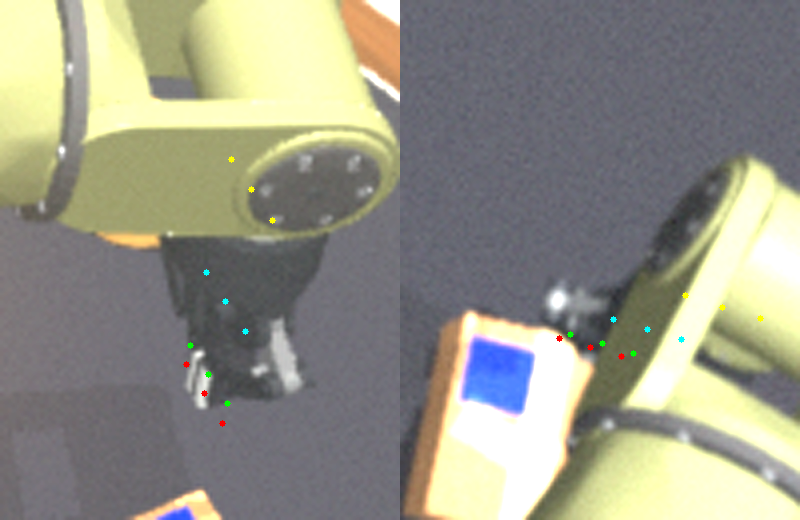

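Wrist and tips look offset from the prediction in the side view, perhaps by 1–2 cm. As a check, I'll overlay the same prediction on the start pictures, where the jaws were open.

Run:
```python
from h import *
from scipy.spatial.transform import Rotation as Ro
M=Ro.from_euler('xyz',[3.074,1.57,-1.955]).as_matrix();p0=np.array([.171,.523,.404])
out=[]
for n,x,y in(('side',0,40),('top',0,320)):
    _,K,R,t=grab(n);f=cv2.imread(f'pics/{n}0.png')
    c=cv2.convertScaleAbs(cv2.resize(f[y:y+(130 if n=='side' else 100),x:x+(80 if n=='side' else 130)],None,fx=5 if n=='side' else 3,fy=5 if n=='side' else 3,interpolation=cv2.INTER_CUBIC),alpha=2,beta=20);k=5 if n=='side' else 3
    for d,col in((0,(0,255,255)),(.09,(255,255,0)),(.16,(0,0,255))):
        for e in(-.0425,0,.0425):
            q=proj(K,R,t,p0+M[:,0]*d+M[:,2]*e);print(n,d,e,q.round()); cv2.circle(c,tuple(int(v) for v in((q-[x,y]+.5)*k)),3,col,-1)
    o=np.zeros((600,395,3),np.uint8);c=c[:600,:395];o[:c.shape[0],:c.shape[1]]=c;out.append(o)
cv2.imwrite('pics/c5.png',np.hstack(out))
```

```text
side 0 -0.0425 [  7. 108.]
side 0 0 [ 6. 98.]
side 0 0.0425 [ 5. 88.]
side 0.09 -0.0425 [ 21. 137.]
side 0.09 0 [ 20. 127.]
side 0.09 0.0425 [ 18. 117.]
side 0.16 -0.0425 [ 31. 158.]
side 0.16 0 [ 29. 148.]
side 0.16 0.0425 [ 28. 138.]
top 0 -0.0425 [ 53. 418.]
top 0 0 [ 32. 411.]
top 0 0.0425 [ 11. 405.]
top 0.09 -0.0425 [ 77. 400.]
top 0.09 0 [ 58. 394.]
top 0.09 0.0425 [ 39. 388.]
top 0.16 -0.0425 [ 92. 389.]
top 0.16 0 [ 75. 383.]
top 0.16 0.0425 [ 57. 378.]
```

View pics/c5.png

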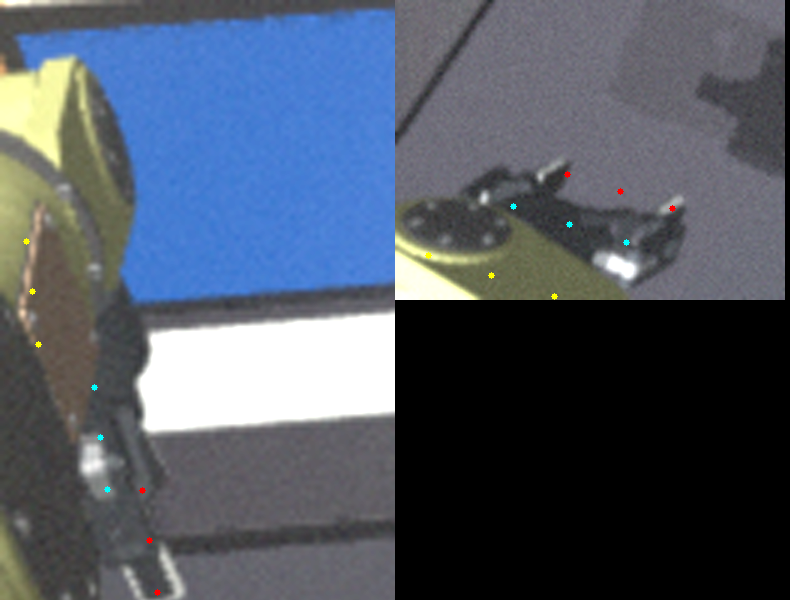

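At the start the prediction matches in both views: pads at side (31,158) and top (57,378)/(92,389). Now the visible jaw looks off-axis, which could be a real tilt or just the oblique view. I'll turn the jaws 22° to line up with the side camera, descend 5 cm, and look again with the predicted geometry overlaid.

```bash
python3 -m handwheel '[{"jaw":0,"xyz":[1.5,0,0],"rotation":[7,0,0]},{"jaw":0,"xyz":[3,0,0],"rotation":[15,0,0]},{"jaw":0,"xyz":[5,0,0],"rotation":[22,0,0]},{"jaw":0,"xyz":[5,0,0],"rotation":[22,0,0]},{"jaw":0,"xyz":[5,0,0],"rotation":[22,0,0]}]'
python3 - <<'E'
from h import *
from scipy.spatial.transform import Rotation as Ro
s=observe();M=Ro.from_euler('xyz',s['eef_rot']).as_matrix();p0=np.array(s['tool_pos']);print(M.round(3),p0+M[:,0]*.1734,np.round(s['joints'],3))
f,K,R,t=grab('side','s6');v=K@R@np.array([0,0,-1.]);print('nadir',v[:2]/v[2])
x,y=300,200
c=cv2.convertScaleAbs(cv2.resize(f[y:y+150,x:x+150],None,fx=4,fy=4,interpolation=cv2.INTER_CUBIC),alpha=2,beta=30)
c0=c.copy()
for d,col in((0,(0,255,255)),(.09,(255,255,0)),(.1734,(0,0,255))):
    for e in(-.011,0,.011):
        q=proj(K,R,t,p0+M[:,0]*d+M[:,1]*e);cv2.circle(c,tuple(int(v) for v in((q-[x,y]+.5)*4)),2,col,-1)
# parcel vertical edge check: sticker + 25 mm posts and drop line from tip
tip=p0+M[:,0]*.1734
q=proj(K,R,t,[tip[0],tip[1],.061]);cv2.circle(c,tuple(int(v) for v in((q-[x,y]+.5)*4)),3,(0,255,0),-1)
cv2.imwrite('pics/c6.png',c)
E
```

```text
time_s: 3.55
tool_pos: [0.564, -0.3279, 0.3553]
eef_rot: [-1.445, 1.571, -0.571]
force: [0.1, -0.5, -0.5]
grip_width: -0.0001
[[ 0.    -0.767  0.642]
 [-0.     0.642  0.767]
 [-1.    -0.     0.   ]] [ 0.56397878 -0.32793106  0.18185576] [-0.583  0.569  1.256  0.     1.317 -1.457]
nadir [277.85394968 674.00671897]
```

View pics/c6.png

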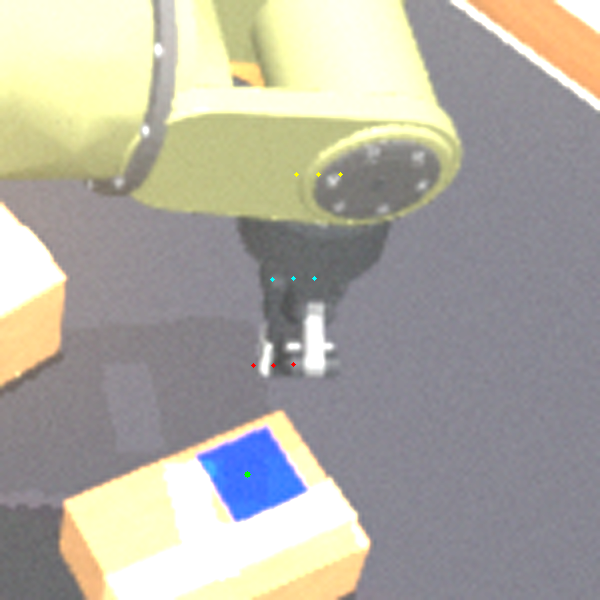

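Side view: the fingers are 5 px right of the prediction now, and were 9 px right before the turn. The camera looks along azimuth 33° here, not 50°, so I'm seeing the near finger's linkage about 3 cm off the axis at sin 17° and sin 39°. That explains both offsets without any error in the arm. I'll turn 17° more, descend to about 4 cm, and confirm.

```bash
python3 -m handwheel '[{"jaw":0,"xyz":[2,0,0],"rotation":[8,0,0]},{"jaw":0,"xyz":[4,0,0],"rotation":[17,0,0]},{"jaw":0,"xyz":[6,0,0],"rotation":[17,0,0]},{"jaw":0,"xyz":[8,0,0],"rotation":[17,0,0]},{"jaw":0,"xyz":[8,0,0],"rotation":[17,0,0]}]'
python3 - <<'E'
from h import *
from scipy.spatial.transform import Rotation as Ro
s=observe();M=Ro.from_euler('xyz',s['eef_rot']).as_matrix();p0=np.array(s['tool_pos']);print(M.round(3),p0+M[:,0]*.1734)
f,K,R,t=grab('side','s7')
x,y=310,220
c=cv2.convertScaleAbs(cv2.resize(f[y:y+130,x:x+130],None,fx=4.5,fy=4.5,interpolation=cv2.INTER_CUBIC),alpha=1.8,beta=20)
for d,col in((0,(0,255,255)),(.09,(255,255,0)),(.1734,(0,0,255)),(.1864,(255,0,255))):
    for e in(-.011,0,.011):
        q=proj(K,R,t,p0+M[:,0]*d+M[:,1]*e);cv2.circle(c,tuple(int(v) for v in((q-[x,y]+.5)*4.5)),2,col,-1)
cv2.imwrite('pics/c7.png',c)
E
```

```text
time_s: 4.1
tool_pos: [0.5637, -0.3279, 0.2732]
eef_rot: [1.971, 1.568, 2.547]
force: [-0.1, 0.1, -0.6]
grip_width: 0.0
[[-0.002 -0.544  0.839]
 [ 0.002  0.839  0.544]
 [-1.     0.003 -0.001]] [ 0.56329685 -0.32758759  0.09981233]
```

View pics/c7.png

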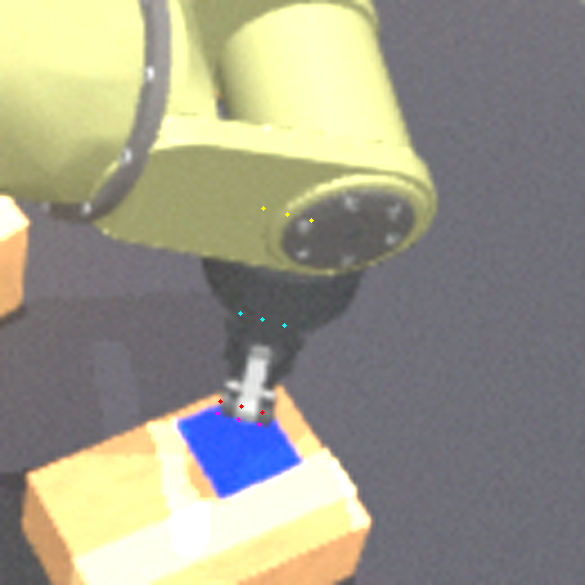

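The fingers are now within 2 px (about 4 mm) of the predicted axis, over the blue sticker. I'll descend the last 1.5 cm and hold.

```bash
python3 -m handwheel '[{"jaw":0,"xyz":[0.5,0,0],"rotation":[0,0,0]},{"jaw":0,"xyz":[1,0,0],"rotation":[0,0,0]},{"jaw":0,"xyz":[1.5,0,0],"rotation":[0,0,0]},{"jaw":0,"xyz":[1.5,0,0],"rotation":[0,0,0]},{"jaw":0,"xyz":[1.5,0,0],"rotation":[0,0,0]}]'
python3 - <<'E'
from h import *
from scipy.spatial.transform import Rotation as Ro
z=[]
for i in range(4):
    f,K,R,t=grab('side','s8');s=observe();M=Ro.from_euler('xyz',s['eef_rot']).as_matrix();z.append(s['tool_pos']+M[:,0]*.1734)
print(np.mean(z,0).round(4),np.std(z,0).round(4),s['force'],s['time_s']);print(M.round(3))
x,y=310,220
c=cv2.convertScaleAbs(cv2.resize(f[y:y+130,x:x+130],None,fx=4.5,fy=4.5,interpolation=cv2.INTER_CUBIC),alpha=1.5,beta=20)
cv2.imwrite('pics/c8.png',c)
E
```

```text
time_s: 4.65
tool_pos: [0.5639, -0.328, 0.2598]
eef_rot: [3.057, 1.571, -2.653]
force: [-0.3, -0.5, -0.2]
grip_width: 0.0004
[ 0.564  -0.3281  0.0865] [0. 0. 0.] [ 0.60762642  0.64639757 -0.00682585] 4.85
[[ 0.    -0.542  0.84 ]
 [-0.     0.84   0.542]
 [-1.    -0.     0.   ]]
```

View pics/c8.png

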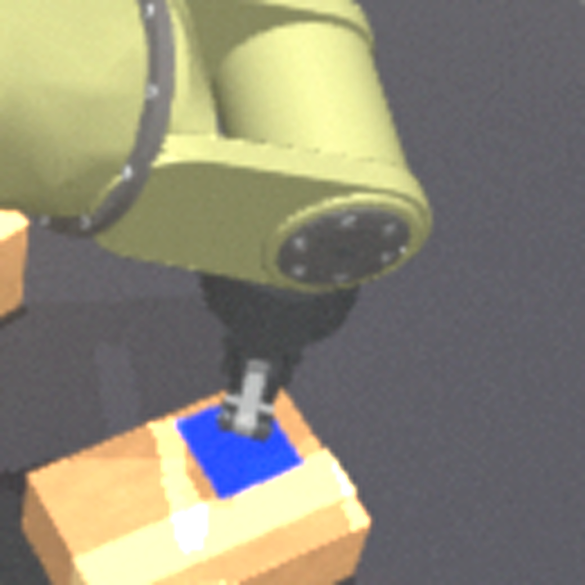

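The fingertips hover 25 mm above the sticker's middle, with no contact and force near zero. I'll hold for 3 s.

```bash
python3 -m handwheel '[{"jaw":0,"xyz":[0,0,0],"rotation":[0,0,0]},{"jaw":0,"xyz":[0,0,0],"rotation":[0,0,0]},{"jaw":0,"xyz":[0,0,0],"rotation":[0,0,0]},{"jaw":0,"xyz":[0,0,0],"rotation":[0,0,0]},{"jaw":0,"xyz":[0,0,0],"rotation":[0,0,0]}]' | head -2
python3 -m handwheel '[{"jaw":0,"xyz":[0,0,0],"rotation":[0,0,0]},{"jaw":0,"xyz":[0,0,0],"rotation":[0,0,0]},{"jaw":0,"xyz":[0,0,0],"rotation":[0,0,0]},{"jaw":0,"xyz":[0,0,0],"rotation":[0,0,0]},{"jaw":0,"xyz":[0,0,0],"rotation":[0,0,0]}]' | head -2
python3 -m handwheel '[{"jaw":0,"xyz":[0,0,0],"rotation":[0,0,0]},{"jaw":0,"xyz":[0,0,0],"rotation":[0,0,0]},{"jaw":0,"xyz":[0,0,0],"rotation":[0,0,0]},{"jaw":0,"xyz":[0,0,0],"rotation":[0,0,0]},{"jaw":0,"xyz":[0,0,0],"rotation":[0,0,0]}]' | head -2
python3 -m handwheel '[{"jaw":0,"xyz":[0,0,0],"rotation":[0,0,0]},{"jaw":0,"xyz":[0,0,0],"rotation":[0,0,0]},{"jaw":0,"xyz":[0,0,0],"rotation":[0,0,0]},{"jaw":0,"xyz":[0,0,0],"rotation":[0,0,0]},{"jaw":0,"xyz":[0,0,0],"rotation":[0,0,0]}]' | head -2
python3 -m handwheel '[{"jaw":0,"xyz":[0,0,0],"rotation":[0,0,0]},{"jaw":0,"xyz":[0,0,0],"rotation":[0,0,0]},{"jaw":0,"xyz":[0,0,0],"rotation":[0,0,0]},{"jaw":0,"xyz":[0,0,0],"rotation":[0,0,0]},{"jaw":0,"xyz":[0,0,0],"rotation":[0,0,0]}]' | head -2
python3 -m handwheel '[{"jaw":0,"xyz":[0,0,0],"rotation":[0,0,0]},{"jaw":0,"xyz":[0,0,0],"rotation":[0,0,0]},{"jaw":0,"xyz":[0,0,0],"rotation":[0,0,0]},{"jaw":0,"xyz":[0,0,0],"rotation":[0,0,0]},{"jaw":0,"xyz":[0,0,0],"rotation":[0,0,0]}]' | head -2
python3 - <<'E'
from h import *
from scipy.spatial.transform import Rotation as Ro
s=observe();M=Ro.from_euler('xyz',s['eef_rot']).as_matrix()
d=np.array([.547,.138,0])-s['tool_pos'];d[2]=0;print(np.round(M.T@d*100,2))
E
```

```text
time_s: 5.35
tool_pos: [0.5639, -0.328, 0.2597]
time_s: 5.85
tool_pos: [0.5639, -0.328, 0.2597]
time_s: 6.35
tool_pos: [0.5639, -0.328, 0.2597]
time_s: 6.85
tool_pos: [0.5639, -0.328, 0.2597]
time_s: 7.35
tool_pos: [0.5639, -0.328, 0.2597]
time_s: 7.85
tool_pos: [0.5639, -0.328, 0.2597]
[ 0.   40.07 23.86]
```

```bash
python3 -m handwheel '[{"jaw":0,"xyz":[-3,0,0],"rotation":[0,0,0]},{"jaw":0,"xyz":[-6,0,0],"rotation":[0,0,0]},{"jaw":0,"xyz":[-9,0,0],"rotation":[0,0,0]},{"jaw":0,"xyz":[-12,0,0],"rotation":[0,0,0]},{"jaw":0,"xyz":[-14.5,0,0],"rotation":[0,0,0]}]'|head -2
python3 -m handwheel '[{"jaw":0,"xyz":[0,3.5,2.1],"rotation":[0,0,0]},{"jaw":0,"xyz":[0,7,4.2],"rotation":[0,0,0]},{"jaw":0,"xyz":[0,10.5,6.3],"rotation":[0,0,0]},{"jaw":0,"xyz":[0,14,8.3],"rotation":[0,0,0]},{"jaw":0,"xyz":[0,17.5,10.4],"rotation":[0,0,0]}]'|head -2
python3 -m handwheel '[{"jaw":0,"xyz":[0,3.5,2.1],"rotation":[0,0,0]},{"jaw":0,"xyz":[0,7,4.2],"rotation":[0,0,0]},{"jaw":0,"xyz":[0,10.5,6.3],"rotation":[0,0,0]},{"jaw":0,"xyz":[0,14,8.3],"rotation":[0,0,0]},{"jaw":0,"xyz":[0,17.5,10.4],"rotation":[0,0,0]}]'|head -2
python3 -m handwheel '[{"jaw":0,"xyz":[0,2.6,1.6],"rotation":[0,0,0]},{"jaw":0,"xyz":[0,5.1,3.1],"rotation":[0,0,0]},{"jaw":0,"xyz":[0,5.1,3.1],"rotation":[0,0,0]},{"jaw":0,"xyz":[0,5.1,3.1],"rotation":[0,0,0]},{"jaw":0,"xyz":[0,5.1,3.1],"rotation":[0,0,0]}]'
python3 -m handwheel '[{"jaw":0,"xyz":[3,0,0],"rotation":[0,0,0]},{"jaw":0,"xyz":[6,0,0],"rotation":[0,0,0]},{"jaw":0,"xyz":[9,0,0],"rotation":[0,0,0]},{"jaw":0,"xyz":[12,0,0],"rotation":[0,0,0]},{"jaw":0,"xyz":[14,0,0],"rotation":[0,0,0]}]'
python3 - <<'E'
from h import *
from scipy.spatial.transform import Rotation as Ro
f,K,R,t=grab('side','s9');T=grab('top','t9');s=observe();M=Ro.from_euler('xyz',s['eef_rot']).as_matrix();p0=np.array(s['tool_pos']);tip=p0+M[:,0]*.1734
print(tip.round(4),s['force'],s['time_s'])
def z(f,cam,x,y):
    c=cv2.convertScaleAbs(cv2.resize(f[y:y+100,x:x+80],None,fx=5,fy=5,interpolation=cv2.INTER_CUBIC),alpha=1.5,beta=20)
    for p,col in((tip,(0,0,255)),([tip[0],tip[1],.055],(255,0,255))):
        q=proj(*cam,p);cv2.circle(c,tuple(int(v) for v in((q-[x,y]+.5)*5)),3,col,-1)
    return c
cv2.imwrite('pics/c9.png',np.hstack([z(f,(K,R,t),205,160),z(T[0],T[1:],215,170)]))
E
```

```text
time_s: 8.35
tool_pos: [0.5638, -0.3279, 0.4066]
time_s: 8.85
tool_pos: [0.5559, -0.123, 0.4048]
time_s: 9.35
tool_pos: [0.5484, 0.0805, 0.4049]
time_s: 9.85
tool_pos: [0.5472, 0.1378, 0.4047]
eef_rot: [-2.25, 1.571, -1.677]
force: [0.1, 0.3, -0.6]
grip_width: 0.0
time_s: 10.35
tool_pos: [0.547, 0.1373, 0.2627]
eef_rot: [2.795, 1.569, -2.916]
force: [0.6, -0.2, 0.3]
grip_width: -0.0001
[0.546  0.1373 0.0888] [0.49854762 0.50553334 0.3337483 ] 10.45
```

View pics/c9.png

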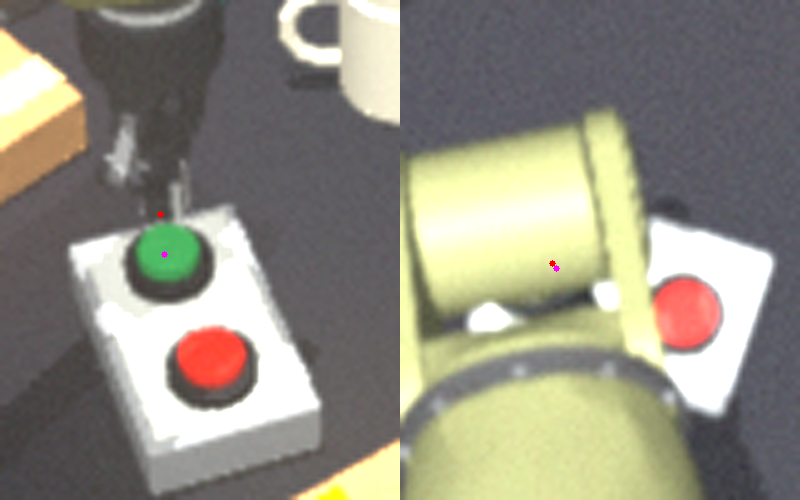

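The side view puts the point below the tips (164,254 in the crop) on the green cap, clear of red at (212,355). Pressing gradually, watching the force.

```bash
python3 -m handwheel '[{"jaw":0,"xyz":[1,0,0],"rotation":[0,0,0]},{"jaw":0,"xyz":[2,0,0],"rotation":[0,0,0]},{"jaw":0,"xyz":[2.8,0,0],"rotation":[0,0,0]},{"jaw":0,"xyz":[3.1,0,0],"rotation":[0,0,0]},{"jaw":0,"xyz":[3.3,0,0],"rotation":[0,0,0]}]'
python3 -m handwheel '[{"jaw":0,"xyz":[0.1,0,0],"rotation":[0,0,0]},{"jaw":0,"xyz":[0.2,0,0],"rotation":[0,0,0]},{"jaw":0,"xyz":[0.3,0,0],"rotation":[0,0,0]},{"jaw":0,"xyz":[0.3,0,0],"rotation":[0,0,0]},{"jaw":0,"xyz":[0.3,0,0],"rotation":[0,0,0]}]'
```

```text
time_s: 10.95
tool_pos: [0.5472, 0.1385, 0.2317]
eef_rot: [-2.843, 1.571, -2.269]
force: [-3.2, -1.7, 4.0]
grip_width: -0.0002
time_s: 11.45
tool_pos: [0.5472, 0.1385, 0.2294]
eef_rot: [-0.699, 1.57, -0.126]
force: [-5.4, -3.5, 9.8]
grip_width: -0.0001
```

```bash
python3 -m handwheel '[{"jaw":0,"xyz":[0.1,0,0],"rotation":[0,0,0]},{"jaw":0,"xyz":[0.2,0,0],"rotation":[0,0,0]},{"jaw":0,"xyz":[0.2,0,0],"rotation":[0,0,0]},{"jaw":0,"xyz":[0.2,0,0],"rotation":[0,0,0]},{"jaw":0,"xyz":[0.2,0,0],"rotation":[0,0,0]}]'
python3 - <<'E'
from h import *
f,K,R,t=grab('side','s10');s=observe();print(s['force'],s['moment'])
x,y=205,160
cv2.imwrite('pics/c10.png',cv2.convertScaleAbs(cv2.resize(f[y:y+80,x:x+80],None,fx=6,fy=6,interpolation=cv2.INTER_CUBIC),alpha=1.5,beta=20))
E
```

```text
time_s: 11.95
tool_pos: [0.5473, 0.1385, 0.229]
eef_rot: [-0.519, 1.57, 0.054]
force: [-13.9, -3.4, 30.2]
grip_width: -0.0002
[-14.52621001  -4.72201335  30.15449732] [-0.80924332  2.51615417  0.02421099]
```

View pics/c10.png

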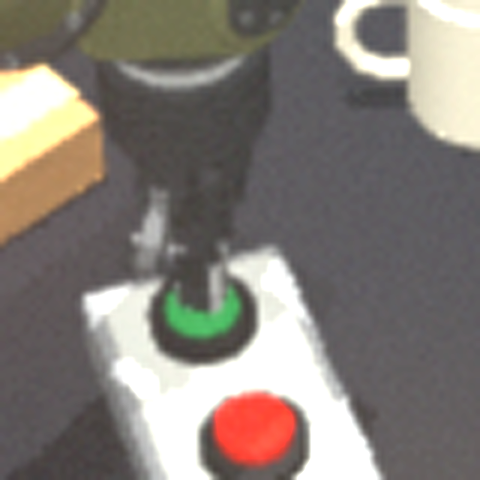

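The button is hard-stopped: the force went from 10 to 30 N over 0.4 mm. The moment about the TCP puts the contact on the tool axis, so it is centred on the cap and not the housing rim. Releasing.

```bash
python3 -m handwheel '[{"jaw":0,"xyz":[-0.5,0,0],"rotation":[0,0,0]},{"jaw":0,"xyz":[-1.5,0,0],"rotation":[0,0,0]},{"jaw":0,"xyz":[-4,0,0],"rotation":[0,0,0]},{"jaw":0,"xyz":[-8,0,0],"rotation":[0,0,0]},{"jaw":0,"xyz":[-12,0,0],"rotation":[0,0,0]}]'
python3 -m handwheel '[{"jaw":0,"xyz":[-3,0,0],"rotation":[0,0,0]},{"jaw":0,"xyz":[-3,0,0],"rotation":[0,0,0]},{"jaw":0,"xyz":[-3,0,0],"rotation":[0,0,0]},{"jaw":0,"xyz":[-3,0,0],"rotation":[0,0,0]},{"jaw":0,"xyz":[-3,0,0],"rotation":[0,0,0]}]'
python3 - <<'E'
from h import *
f,K,R,t=grab('side','s11');f0=cv2.imread('pics/side0.png');fp=cv2.imread('pics/s10.png')
for n,lo,hi,p in(('green',(50,100,40),(80,255,255),(239,211)),('red',(0,150,60),(8,255,255),(247,233)),('blue',(110,150,80),(130,255,255),(363,318))):
    print(n,[blob(x,lo,hi,p)[:2] for x in(f0,fp,f)])
E
```

```text
time_s: 12.5
tool_pos: [0.547, 0.1386, 0.3481]
eef_rot: [2.43, 1.57, 3.004]
force: [0.8, 0.8, 0.7]
grip_width: -0.0005
time_s: 13.0
tool_pos: [0.5471, 0.1386, 0.3755]
eef_rot: [2.726, 1.569, -2.984]
force: [0.2, 0.1, -0.8]
grip_width: -0.0001
green [(array([238.17094017, 210.07692308]), np.int32(117)), (array([238.37288136, 212.44067797]), np.int32(59)), (array([238.1826087 , 210.15652174]), np.int32(115))]
red [(array([246.90769231, 231.18461538]), np.int32(130)), (array([246.8358209 , 231.23880597]), np.int32(134)), (array([246.84962406, 231.18045113]), np.int32(133))]
blue [(array([362.45380435, 318.1548913 ]), np.int32(368)), (array([362.45380435, 318.1548913 ]), np.int32(368)), (array([362.45380435, 318.1548913 ]), np.int32(368))]
```

```bash
python3 -c "
from workcell import job_done;print(job_done())"
```

```text
the job is handed in; nothing more can be done
None
```

The job is done and handed in at about 13 s; the limit is 46 s. No verdict is reported.

- **Flagging:** The closed fingertips hovered about 25 mm above the middle of the blue sticker for over 3 s, with force near zero. The tips then rose to 23 cm above the desk before crossing to the console.
- **Button:** I pressed the green button onto its hard stop. The force went from 10 to 30 N over 0.4 mm, and the moment showed contact centred under the tool. I then let go and lifted clear.
- **Last checks:** The green cap is back at its starting pixel position, the red button did not move, and the blue sticker has not shifted. The force is near zero and the robot is touching nothing. I did not recheck the other parcels, the tape roll or the mug by image after the moves.
- **Disagreements:**
  - The fingers first looked up to 9 px off the prediction in the side view. This was an oblique view of the near finger, and it shrank to about 2 px (roughly 4 mm) once the jaws were turned in line with the camera.
  - The button's hard stop came about 4 mm higher than my image estimate of the cap height implied, so full travel rests on the force and moment, not on a measured stroke.

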